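# Close the clamping jig on a phone chassis

## Robot

A 6-joint arm with a two-finger parallel gripper is mounted at the origin on a cart in front of the work surface, level with it; the furniture and walls round the work are solid. World frame = base frame: x ahead of the robot, y to its left, z up, the work surface at z = 0. Lengths are in mm, angles in rad, forces in N, time in s.
With the tool pointing down it reaches from about 350 to 975 mm from the base axis. Payload 7.1 kg.
Tool frame: the origin (TCP) lies at the very end of the fingers, on their centre line; the grasp point (between the pads) lies ctrl.hold_point_z behind it (ctrl.hold_point_z is the distance from the TCP to the grasp point, in mm); z points along the fingers, y is the line along which they close (so a half turn about z gives the same grasp; the last joint's range is limited). The gripper opens to 88 mm and grips with 3 to 60 N. Pads are 20 mm wide; open, the fingers measure 115 mm over their backs; the gripper's body (75 mm by 178 mm) begins 61 mm behind the grasp point.
Start: joints at [1.103, 0.423, 1.63, -0, 1.089, -0.019], TCP at [271.145, 563.103, 222.675] pointing down, gripper open.
Joint ranges: [-3, 3], [-0.9, 2.11], [0.09, 2.58], [-1.31, 4.45], [0.11, 2.69], [-2.54, 2.54]. Speed limits (rad/s): [2.39, 2.39, 3.01, 3.14, 3.14, 3.14].

## Interface

Orientations are given as a rotation vector (axis times angle).
In Python, from workcell import ctrl gives the robot as it stands. The module is installed in compiled form; this text tells all that it offers.
- The arm moves only by the shell command python3 -m creep 'ROWS'. ROWS is JSON, a list of rows, each an object with "translation": the shift along the tool's x, y, z in mm, a list of three; "angular": the turn, a rotation vector about the tool's x, y, z in rad, a list of three; "jaw": the opening, from 0 (shut) to 1 (fully open). A call has exactly 8 rows; each row is the pose to reach, as a shift and turn from the pose commanded when the call began, along the tool's axes at that moment; what a row does not reach only later rows make up. A row lasts 1/8 s, in which the tool goes at most 62.5 mm and 10.7 degrees, less where a joint would pass 70% of its speed; a pose out of reach is approached as far as the arm can. A call with a gripper value outside its range is refused whole. The fingers move at their own pace and stop on an object; the grip force is fixed at half the most. Time passes only in rows, so rows that repeat a pose let the fingers close, or fill a call up. It gives the time, the measured TCP pose, the force, the opening and the grip force at its end, in the units of the state.
- ctrl.get_obs(): the state, without advancing time (a new reading comes with each control period).
- ctrl.get_image(name): name is "side" or "top"; returns the picture (384x512x3 uint8, red, green, blue); there is no depth.
- ctrl.camera_info(name): a dict with "camera_matrix" (3x3 intrinsics, pixels), "distortion" ([k1, k2, p1, p2, k3] as OpenCV has them; the pictures are not rectified), "world_from_camera" (4x4, takes a point from camera to world coordinates). Camera axes: x right, y up, looking along -z (the intrinsics and any distortion apply to the point x, -y, -z); pixel columns grow to the right and rows downward; lengths in mm; the calibration is good to about 2 mm. A picture is of the moment at which its call begins. camera_info takes no time and is no camera call.
- ctrl.close_job(): hands the job in; it is judged then, once.
Trained networks look in the newest picture that a camera, given by its name, has taken for a name from the list of things; names that differ only in an ending like _2 or _b are one class to them, and where a whole thing is asked for, a point or a joint stands for the part that bears it (a point fixed in the world has none). Each returns a list of dicts, best first, with "score" (0 to 1); they miss things now and then, are a little off and sometimes report something else, mostly with a low value. They report only what shows in the picture. A call takes as long as a camera call.
- ctrl.look_for(camera, label): "rect" ([left, top, right, bottom] in pixels, round what is visible of it).
The state is a dict: "t": time; "qpos": joint angles; "qvel": joint speeds; "joint_torque": joint torques, N m; "ee_pos": TCP position; "orientation": TCP orientation; "ft_force": force on the tool from outside, world axes, zero at the start; "moment": the same for the moment, N m; "width": finger opening in mm; "grasp_force": force on a finger pad.
Only numpy, scipy, OpenCV 4.12 (cv2) and the standard library are available. Lean on these libraries where they do the work, as an engineer would, in place of code of your own. Each camera call takes 0.05 s, during which the arm holds its last target. There are 200 camera calls.

## Task

The stripped phone chassis lies loose in the clamping jig. With the fingertips, press down the release pad in the middle of the sliding jaw to free its brake, keep it pressed while you push the jaw up to the marked stop, so that the chassis is squared up between the two jaws, then let go so that the pad comes up and the brake holds the jaw there. Never force the jaw along with the pad up, do not touch or lift the chassis, and leave the other things on the desk where they are.

Things in the scene. Friction and masses are not known exactly. Their poses are not given: they have to be found in the camera images.
- jig: clamping jig: grey base plate 210 x 124 mm, top 10 mm above the desk, fixed at a varying place and yaw (within 0.65 rad). Origin: centre of its underside, on the desk. Its x axis is the way the sliding jaw closes (about away from the robot), y its left, z up. The fixed jaw stands across the far end, face at x = +85 mm, y -45 to 45 mm, 34 mm high. Nothing on it is taller than 38 mm.
- jaw (a joint): travel of the sliding jaw in m: 0 fully open, 0.055 at the marked stop, where the jaw faces are 62.6 mm apart. An aluminium carriage 66 mm long, 90 mm wide, deck 24 mm above the desk; along its front edge a jaw plate 10 mm thick, 90 mm wide rises to 38 mm above the desk. Pad up: a brake holds it against some 40 N. Pad down: slides with 1 to 2 N.
- release (a joint): how far the release pad is pressed, in m: about 0 up (brake on), 0.005 fully down (brake off). A spring brings it up; it begins to move at about 7 N and is fully down at about 10 N.
- pad_top (a point): centre of the release pad's top, moving with jaw and pad: ribbed black plate 44 mm along the jig's x, 48 mm along its y, in the middle of the sliding jaw, 34 mm behind the jaw's face. Top 30 mm above the desk when up, 25 mm when fully down. Flat, open to the back and both sides; the jaw plate stands 2 mm in front of it and 8 mm higher than the raised pad.
- stop_mark (a point): top of the striking face of the marked stop: a small steel block 16 x 13 mm, its top 24 mm above the desk, with a scribed line, on the left edge of the base plate. An ear on the left rear of the sliding jaw meets it when joint jaw = 0.055.
- fixed_jaw_face (a point): foot of the fixed jaw's clamping face, in its middle, at the height on which the chassis lies (15 mm above the desk). A 3 mm lip overhangs the chassis's edge; the sliding jaw has the same.
- chassis_mid (a point): centre of the loose phone chassis (half-way up): 62 x 135 x 10 mm black frame, 60 g; x along its short side, y along its long side. It lies flat on two rubber strips between the jaws, its long side roughly across the jig, not yet against the fixed jaw; seated, its centre is 31 mm from the fixed jaw's face.
- spudger: bystander: black nylon pry tool 145 x 12 x 8 mm, lying on the desk to the left of the jig; origin at its underside
- tweezers: bystander: black tweezers 120 x 14 x 8 mm, lying to the right of the jig; origin at their underside
- tin: bystander: flat round yellow tin, 55 mm across, 22 mm high; origin at its underside
- glue_tube: bystander: small white tube with a red cap, 92 x 30 x 21 mm; origin at its underside
- timer: bystander: small grey countdown timer 42 x 62 x 17 mm; origin at its underside
- disk: bystander: flat 2.5 inch hard disk 102 x 70 x 10 mm, lying on the left; origin at its underside

How it is judged:
By the outcome, as a careful person would: the job done as asked, in the order asked, and still so for the second after the job is handed in, with the robot touching nothing.
It also fails if it takes over 34 s, if anything falls off the work surface, if the arm or the gripper's body presses on something with over 40 N, if the wrist force passes 120 N, or if a joint passes its speed limit or range.

## Working session

There is one attempt and no reset: what is moved stays moved. The work goes in short steps, Python scripts to look and compute and a shell command to move; the robot and the scene stay as the last step left them, time stands still between calls to the robot, and variables do not carry over. Pictures are saved under pics/ and viewed, at most 10 in all, crops included, and the job is handed in when it is done.

```bash
mkdir -p pics; cat > h.py <<'E'
import numpy as np, cv2
from workcell import ctrl
def shot(n,f):
    im=ctrl.get_image(n); cv2.imwrite('pics/'+f,im[:,:,::-1]); return im
def ray(n,uv):
    c=ctrl.camera_info(n);K=np.array(c['camera_matrix'],float);T=np.array(c['world_from_camera'],float)
    p=cv2.undistortPoints(np.array(uv,float).reshape(-1,1,2),K,np.array(c['distortion'],float))[:,0]
    d=np.c_[p[:,0],-p[:,1],-np.ones(len(p))]@T[:3,:3].T
    return T[:3,3],d
def onz(n,uv,z):
    o,d=ray(n,uv); return o+d*((z-o[2])/d[:,2])[:,None]
def proj(n,P):
    c=ctrl.camera_info(n);K=np.array(c['camera_matrix'],float);T=np.linalg.inv(np.array(c['world_from_camera'],float))
    q=np.atleast_2d(np.array(P,float))@T[:3,:3].T+T[:3,3]; q=q*[1,-1,-1]
    return cv2.projectPoints(q,np.zeros(3),np.zeros(3),K,np.array(c['distortion'],float))[0][:,0]
E
python3 - <<'E'
from h import *
for n in('top','side'):
    shot(n,n+'0.png'); c=ctrl.camera_info(n); print(np.round(c['world_from_camera'],2).tolist())
    for l in('jig','jaw','pad_top','release','stop_mark','chassis_mid'):
        r=ctrl.look_for(n,l); print(n,l,[(np.round(x['rect']).tolist(),round(x['score'],2)) for x in r[:2]])
o=ctrl.get_obs();print({k:np.round(v,3).tolist() for k,v in o.items()},ctrl.hold_point_z)
E
```

```text
[[-0.08, 0.97, -0.23, 324.71], [-1.0, -0.07, 0.02, -132.0], [0.0, 0.23, 0.97, 1121.76], [0.0, 0.0, 0.0, 1.0]]
top jig [([219.0, 152.0, 277.0, 235.0], 0.79), ([295.0, 178.0, 294.0, 188.0], 0.49)]
top jaw [([222.0, 197.0, 268.0, 227.0], 0.82)]
top pad_top [([236.0, 205.0, 258.0, 225.0], 0.92)]
top release [([238.0, 203.0, 260.0, 220.0], 0.68)]
top stop_mark [([222.0, 151.0, 278.0, 238.0], 0.94)]
top chassis_mid [([226.0, 159.0, 284.0, 191.0], 0.6)]
[[-0.12, -0.8, 0.59, 1238.07], [0.99, -0.1, 0.06, -74.25], [0.01, 0.59, 0.8, 954.51], [0.0, 0.0, 0.0, 1.0]]
side jig [([210.0, 172.0, 289.0, 255.0], 0.82)]
side jaw [([237.0, 173.0, 290.0, 207.0], 0.95)]
side pad_top [([252.0, 177.0, 275.0, 197.0], 0.79)]
side release [([252.0, 178.0, 271.0, 197.0], 0.53)]
side stop_mark [([212.0, 170.0, 293.0, 257.0], 0.85)]
side chassis_mid [([250.0, 179.0, 273.0, 197.0], 0.7), ([211.0, 203.0, 275.0, 242.0], 0.61)]
{'t': 0.7, 'qpos': [1.103, 0.423, 1.63, 0.0, 1.089, -0.019], 'qvel': [-0.0, 0.001, -0.002, -0.002, -0.0, -0.0], 'joint_torque': [-0.001, -54.443, -27.4, 0.064, 0.017, -0.0], 'ee_pos': [271.132, 563.105, 222.667], 'orientation': [-0.699, -3.063, 0.0], 'ft_force': [-0.108, 0.582, -0.523], 'moment': [-0.007, -0.029, 0.006], 'grasp_force': 0.0, 'width': 87.449} 18.700000000000003
```

View pics/top0.png

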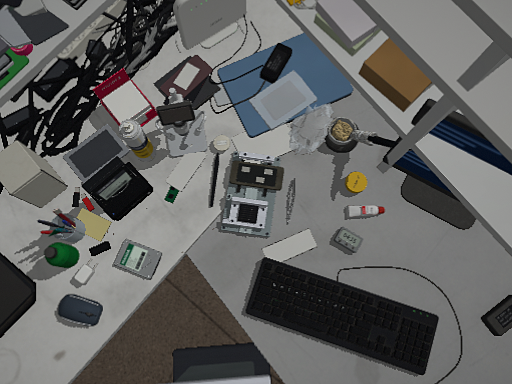

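View pics/side0.png

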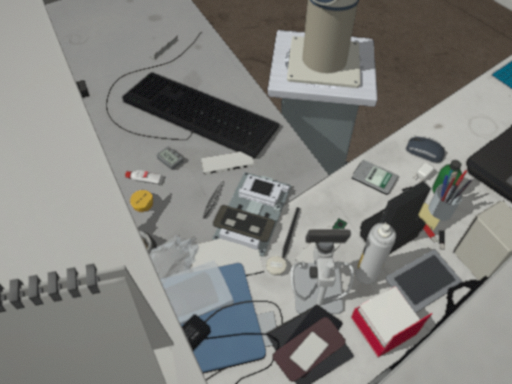

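Top view: the jig is at about (250,195), with the fixed jaw and chassis at (256,173) and the black pad at (247,213). In the side view the pad is at about (263,187). I'll enlarge both.

```bash
python3 - <<'E'
from h import *
a=cv2.imread('pics/top0.png')[140:250,205:305];b=cv2.imread('pics/side0.png')[165:265,200:300]
f=lambda i:cv2.resize(i,None,fx=4,fy=4,interpolation=cv2.INTER_CUBIC)
a=f(a);b=f(b);c=np.zeros((440,800,3),np.uint8);c[:,:400]=a;c[:400,400:]=b;cv2.imwrite('pics/c0.png',c)
print(onz('top',[[247,213.5],[222.5,230.5],[267.5,235],[280,155],[231,153]],30), onz('side',[[262.5,187]],30))
E
```

```text
[[ 534.08096511 -135.56267131   30.        ]
 [ 496.34897516  -72.5158706    30.        ]
 [ 476.85151935 -181.69492468   30.        ]
 [ 679.32458275 -230.80165354   30.        ]
 [ 694.13596453 -106.31507262   30.        ]] [[ 535.69150793 -132.52668516   30.        ]]
```

View pics/c0.png

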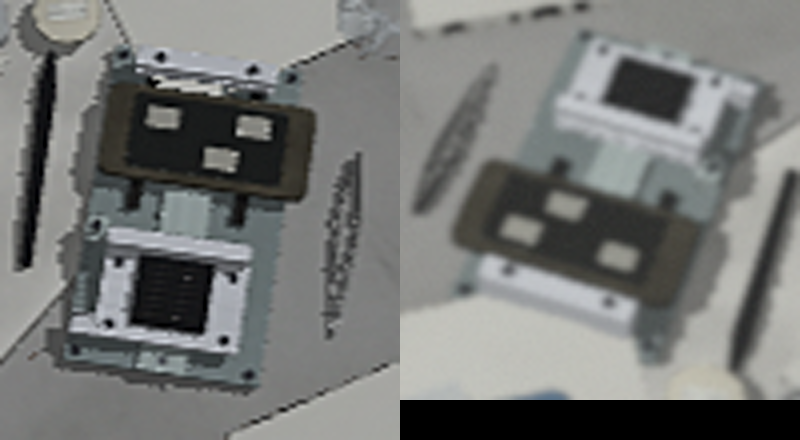

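```bash
python3 - <<'E'
from h import *
from scipy.optimize import least_squares
C=np.array([[105,62,10],[105,-62,10],[-105,-62,10],[-105,62,10],[-66.6+22,24,30],[-66.6+22,-24,30],[-66.6-22,-24,30],[-66.6-22,24,30]],float)
t=np.array([[112,48],[298,70],[255,388],[58,362],[135,258],[212,262],[207,335],[133,328]])/4+[205,140]
s=(np.array([[655,360],[460,290],[585,33],[765,75],[682,123],[605,97],[622,57],[697,80]])-[400,0])/4+[200,165]
def W(p):
    c,q=np.cos(p[2]),np.sin(p[2]); return C@np.array([[c,-q,0],[q,c,0],[0,0,1]]).T+[p[0],p[1],0]
for nm in(('top',),('side',),('top','side')):
    D={'top':t,'side':s}
    f=lambda p:np.concatenate([(proj(n,W(p))-D[n]).ravel() for n in nm])
    r=least_squares(f,[590,-150,-.2],loss='soft_l1'); print(nm,r.x,np.round(r.fun,1).tolist())
p=r.x;c,q=np.cos(p[2]),np.sin(p[2])
print('pad',p[0]-66.6*c,p[1]-66.6*q)
from scipy.spatial.transform import Rotation as R
print(R.from_rotvec(ctrl.get_obs()['orientation']).as_matrix().round(3))
E
```

```text
('top',) [ 5.93807674e+02 -1.49589582e+02 -2.12238728e-01] [-0.2, -2.3, 0.5, -1.6, 1.0, -1.6, 1.1, -1.7, 0.1, 1.2, -0.0, 2.8, -1.2, 1.9, -2.0, 1.0]
('side',) [ 5.95376918e+02 -1.45854475e+02 -2.21261813e-01] [0.6, 1.3, -2.6, 2.5, -1.6, -1.2, 0.9, 1.7, -0.6, -0.7, -0.5, 0.2, 1.4, -3.4, 1.4, -3.8]
('top', 'side') [ 5.94391275e+02 -1.47962118e+02 -2.16760103e-01] [-0.6, -2.5, -0.0, -1.6, 0.1, -1.7, 0.2, -2.0, -0.7, 1.0, -0.8, 2.6, -2.0, 1.7, -2.8, 0.8, -0.0, 0.8, -3.2, 2.2, -2.6, -1.6, -0.1, 1.1, -1.5, -1.2, -1.4, -0.2, 0.4, -3.8, 0.4, -4.3]
pad 529.3497567830685 -133.63867690586454
[[-0.901  0.434 -0.   ]
 [ 0.434  0.901  0.   ]
 [ 0.    -0.    -1.   ]]
```

```bash
python3 - <<'E'
from h import *
from scipy.optimize import least_squares
t=np.array([[112,48],[298,70],[255,388],[58,362],[135,258],[212,262],[207,335],[133,328]])/4+[205,140]
s=(np.array([[655,360],[460,290],[585,33],[765,75],[682,123],[605,97],[622,57],[697,80]])-[400,0])/4+[200,165]
def W(p):
    m=-66.6+p[3]
    C=np.array([[105,62,10],[105,-62,10],[-105,-62,10],[-105,62,10],[m+22,24,30],[m+22,-24,30],[m-22,-24,30],[m-22,24,30]],float)
    c,q=np.cos(p[2]),np.sin(p[2]); return C@np.array([[c,-q,0],[q,c,0],[0,0,1]]).T+[p[0],p[1],0]
for nm in(('top',),('side',),('top','side')):
    D={'top':t,'side':s}
    f=lambda p:np.concatenate([(proj(n,W(p))-D[n]).ravel() for n in nm])
    r=least_squares(f,[590,-150,-.2,0],loss='soft_l1'); print(nm,r.x,np.round(r.fun,1).tolist()); print(W(r.x)[4:].mean(0))
a=np.array([271,563.]);b=np.array([531,-134.])
for u in np.linspace(0,1,8):
    w=a+u*(b-a); print(w.round(),proj('top',[[*w,0],[*w,222]]).round().tolist(),proj('side',[[*w,0],[*w,222]]).round().tolist())
E
```

```text
('top',) [ 5.89141135e+02 -1.48580478e+02 -2.10175377e-01  9.17767966e+00] [-0.6, -0.5, 0.2, 0.1, 0.8, 0.3, 0.8, 0.2, 0.3, -0.5, 0.2, 1.0, -0.9, 0.1, -1.7, -0.7]
[ 532.98243101 -136.60037797   30.        ]
('side',) [ 5.91070724e+02 -1.44659645e+02 -2.26882126e-01  9.74311720e+00] [1.1, -0.3, -1.9, 0.7, -0.7, -2.6, 1.7, 0.5, -1.2, 1.1, -1.1, 1.9, 0.9, -1.7, 1.0, -2.1]
[ 535.67094239 -131.8702209    30.        ]
('top', 'side') [ 5.89989354e+02 -1.47135837e+02 -2.18535887e-01  8.66482568e+00] [-0.8, -0.9, -0.1, 0.0, -0.1, 0.2, -0.1, -0.3, -0.4, -0.7, -0.5, 1.0, -1.8, 0.1, -2.5, -0.9, 0.5, -0.9, -2.6, 0.5, -2.0, -2.9, 0.4, -0.2, -2.1, 0.1, -2.1, 1.1, -0.2, -2.5, -0.1, -3.0]
[ 533.43211457 -134.5754589    30.        ]
[271. 563.] [[-41.0, 348.0], [-117.0, 361.0]] [[520.0, 144.0], [556.0, 84.0]]
[308. 463.] [[3.0, 328.0], [-61.0, 335.0]] [[488.0, 150.0], [522.0, 89.0]]
[345. 364.] [[46.0, 308.0], [-6.0, 310.0]] [[455.0, 156.0], [485.0, 94.0]]
[382. 264.] [[88.0, 289.0], [48.0, 286.0]] [[419.0, 163.0], [446.0, 100.0]]
[420. 165.] [[129.0, 271.0], [99.0, 263.0]] [[382.0, 170.0], [404.0, 107.0]]
[457.  65.] [[169.0, 252.0], [149.0, 241.0]] [[344.0, 177.0], [359.0, 114.0]]
[494. -34.] [[208.0, 234.0], [198.0, 219.0]] [[303.0, 185.0], [313.0, 121.0]]
[ 531. -134.] [[247.0, 217.0], [245.0, 197.0]] [[262.0, 193.0], [264.0, 129.0]]
```

```bash
python3 -m creep '[{"translation":[-30,-29,-10],"angular":[0,0,0],"jaw":0},{"translation":[-73,-70,-20],"angular":[0,0,0],"jaw":0},{"translation":[-116,-111,-20],"angular":[0,0,0],"jaw":0},{"translation":[-159,-152,-20],"angular":[0,0,0],"jaw":0},{"translation":[-202,-193,-20],"angular":[0,0,0],"jaw":0},{"translation":[-245,-234,-20],"angular":[0,0,0],"jaw":0},{"translation":[-288,-275,-20],"angular":[0,0,0],"jaw":0},{"translation":[-331,-316,-20],"angular":[0,0,0],"jaw":0}]'
```

```text
t: 1.7
ee_pos: [432.9, 133.0, 243.1]
orientation: [0.698, 3.062, 0.001]
ft_force: [0.9, 1.2, 0.6]
width: 11.1
grasp_force: 0.0
```

```bash
python3 -m creep '[{"translation":[-42,-40,0],"angular":[0,0,-0.05],"jaw":0},{"translation":[-84,-80,0],"angular":[0,0,-0.1],"jaw":0},{"translation":[-126,-120,20],"angular":[0,0,-0.15],"jaw":0},{"translation":[-168,-160,40],"angular":[0,0,-0.2],"jaw":0},{"translation":[-200,-190,80],"angular":[0,0,-0.232],"jaw":0},{"translation":[-209,-199,120],"angular":[0,0,-0.232],"jaw":0},{"translation":[-209,-199,150],"angular":[0,0,-0.232],"jaw":0},{"translation":[-209,-199,152],"angular":[0,0,-0.232],"jaw":0}]' && python3 - <<'E'
from h import *
a=shot('top','top1.png');b=shot('side','side1.png')
f=lambda i:cv2.resize(i[:,:,::-1],None,fx=4,fy=4,interpolation=cv2.INTER_CUBIC)
c=np.zeros((440,800,3),np.uint8);c[:,:400]=f(a[140:250,205:305]);c[:400,400:]=f(b[150:250,200:300]);cv2.imwrite('pics/c1.png',c)
o=ctrl.get_obs();e=o['ee_pos'];print(e,o['orientation'],o['width'],o['ft_force'],o['qpos'])
for n in('top','side'):print(proj(n,[e,[e[0],e[1],30]]))
E
```

```text
t: 2.7
ee_pos: [532.6, -135.0, 88.8]
orientation: [-0.34, -3.119, -0.001]
ft_force: [0.4, -0.3, -0.2]
width: 0.5
grasp_force: 0.0
[ 534.44439566 -135.12665512   91.09252255] [-3.39588342e-01 -3.12317217e+00 -2.32876427e-05] 0.4652992039944681 [-1.1611382  -0.55832647  0.54103815] [-2.69241407e-01  5.05287558e-01  1.87462109e+00  1.82556540e-05
  7.61698912e-01 -1.62343818e+00]
[[246.52148403 208.45602525]
 [246.81365824 213.36932354]]
[[261.99376447 170.29853914]
 [261.47700033 186.4793329 ]]
```

View pics/c1.png

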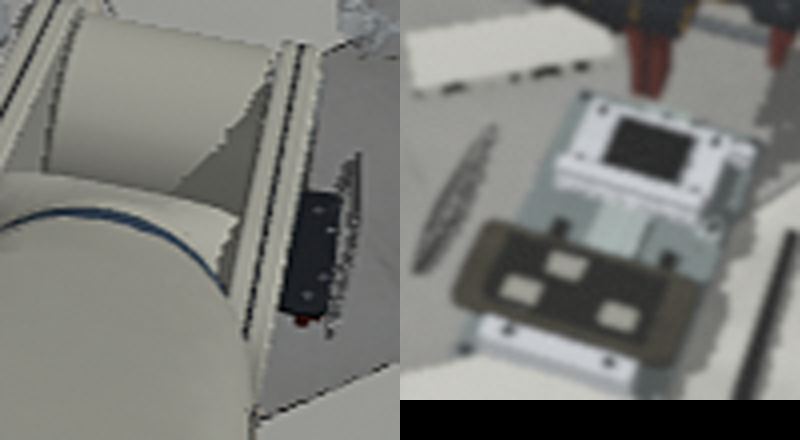

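The side view shows the closed fingertips at about (262,174), above the rear of the pad, as projected. There is also a red item at about (295,162), so I'll check that next.

```bash
python3 - <<'E'
import cv2
cv2.imwrite('pics/c2.png',cv2.resize(cv2.imread('pics/side1.png')[60:260,180:360],None,fx=3,fy=3,interpolation=cv2.INTER_CUBIC))
E
```

```text
(no output)
```

View pics/c2.png

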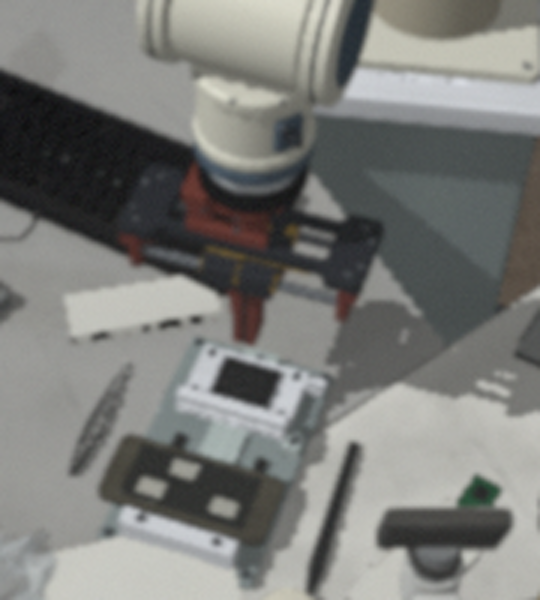

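The red parts are the gripper body's end plates, high enough to stay clear. I'm descending to just above the pad.

```bash
python3 -m creep '[{"translation":[0,0,20],"angular":[0,0,0],"jaw":0},{"translation":[0,0,38],"angular":[0,0,0],"jaw":0},{"translation":[0,0,48],"angular":[0,0,0],"jaw":0},{"translation":[0,0,52],"angular":[0,0,0],"jaw":0},{"translation":[0,0,54],"angular":[0,0,0],"jaw":0},{"translation":[0,0,56],"angular":[0,0,0],"jaw":0},{"translation":[0,0,57],"angular":[0,0,0],"jaw":0},{"translation":[0,0,57],"angular":[0,0,0],"jaw":0}]' && python3 - <<'E'
from h import *
b=shot('side','side2.png')
cv2.imwrite('pics/c3.png',cv2.resize(b[160:240,210:300,::-1],None,fx=6,fy=6,interpolation=cv2.INTER_CUBIC))
o=ctrl.get_obs();e=o['ee_pos'];print(e,o['ft_force']);print(proj('side',[e]))
E
```

```text
t: 3.8
ee_pos: [534.3, -135.2, 33.8]
orientation: [0.34, 3.123, -0.0]
ft_force: [-0.2, 0.8, -0.3]
width: 0.3
grasp_force: 0.0
[ 534.29345502 -135.20552653   33.80072199] [-0.18931402 -0.28555502  0.07719314]
[[261.48212102 185.45920913]]
```

View pics/c3.png

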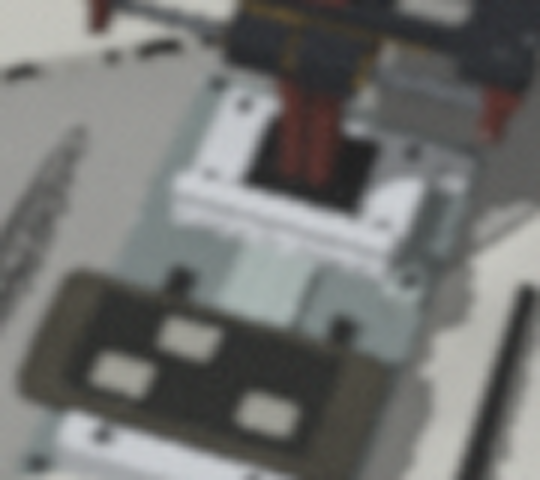

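The tips sit over the pad, centred sideways (crop x≈305, pad 245–380) and clear of the jaw plate. Pressing now.

```bash
python3 -m creep '[{"translation":[0,0,2],"angular":[0,0,0],"jaw":0},{"translation":[0,0,4],"angular":[0,0,0],"jaw":0},{"translation":[0,0,5],"angular":[0,0,0],"jaw":0},{"translation":[0,0,6],"angular":[0,0,0],"jaw":0},{"translation":[0,0,7],"angular":[0,0,0],"jaw":0},{"translation":[0,0,7.5],"angular":[0,0,0],"jaw":0},{"translation":[0,0,8],"angular":[0,0,0],"jaw":0},{"translation":[0,0,8],"angular":[0,0,0],"jaw":0}]'
```

```text
t: 4.85
ee_pos: [535.0, -135.4, 26.5]
orientation: [0.34, 3.122, -0.0]
ft_force: [-1.6, 0.5, 9.6]
width: 0.4
grasp_force: 4.3
```

```bash
python3 -m creep '[{"translation":[0,0,0.5],"angular":[0,0,0],"jaw":0},{"translation":[0,0,1],"angular":[0,0,0],"jaw":0},{"translation":[0,0,1.4],"angular":[0,0,0],"jaw":0},{"translation":[0,0,1.8],"angular":[0,0,0],"jaw":0},{"translation":[0,0,2],"angular":[0,0,0],"jaw":0},{"translation":[0,0,2],"angular":[0,0,0],"jaw":0},{"translation":[0,0,2],"angular":[0,0,0],"jaw":0},{"translation":[0,0,2],"angular":[0,0,0],"jaw":0}]'
```

```text
t: 5.85
ee_pos: [535.9, -135.6, 25.2]
orientation: [0.34, 3.12, -0.001]
ft_force: [-2.2, 0.5, 13.8]
width: 0.4
grasp_force: 7.0
```

```bash
python3 -m creep '[{"translation":[0,0,0.4],"angular":[0,0,0],"jaw":0},{"translation":[0,0,0.8],"angular":[0,0,0],"jaw":0},{"translation":[0,0,1.2],"angular":[0,0,0],"jaw":0},{"translation":[0,0,1.4],"angular":[0,0,0],"jaw":0},{"translation":[0,0,1.5],"angular":[0,0,0],"jaw":0},{"translation":[0,0,1.5],"angular":[0,0,0],"jaw":0},{"translation":[0,0,1.5],"angular":[0,0,0],"jaw":0},{"translation":[0,0,1.5],"angular":[0,0,0],"jaw":0}]'
```

```text
t: 6.85
ee_pos: [537.5, -136.0, 25.1]
orientation: [0.339, 3.117, -0.001]
ft_force: [-0.6, 1.6, 25.0]
width: 0.3
grasp_force: 12.1
```

The pad is bottomed: z stays at 25.1 while the force rises to 25 N. Pushing the jaw forward now.

```bash
python3 -m creep '[{"translation":[-2,0,0],"angular":[0,0,0],"jaw":0},{"translation":[-5,0,0],"angular":[0,0,0],"jaw":0},{"translation":[-8,0,0],"angular":[0,0,0],"jaw":0},{"translation":[-11,0,0],"angular":[0,0,0],"jaw":0},{"translation":[-14,0,0],"angular":[0,0,0],"jaw":0},{"translation":[-17,0,0],"angular":[0,0,0],"jaw":0},{"translation":[-20,0,0],"angular":[0,0,0],"jaw":0},{"translation":[-20,0,0],"angular":[0,0,0],"jaw":0}]' && python3 - <<'E'
from h import *
b=shot('side','side3.png')
cv2.imwrite('pics/c4.png',cv2.resize(b[160:240,210:300,::-1],None,fx=6,fy=6,interpolation=cv2.INTER_CUBIC))
E
```

```text
t: 7.85
ee_pos: [557.3, -140.4, 25.1]
orientation: [0.339, 3.116, -0.002]
ft_force: [0.8, 0.3, 21.4]
width: 0.8
grasp_force: 10.8
```

View pics/c4.png

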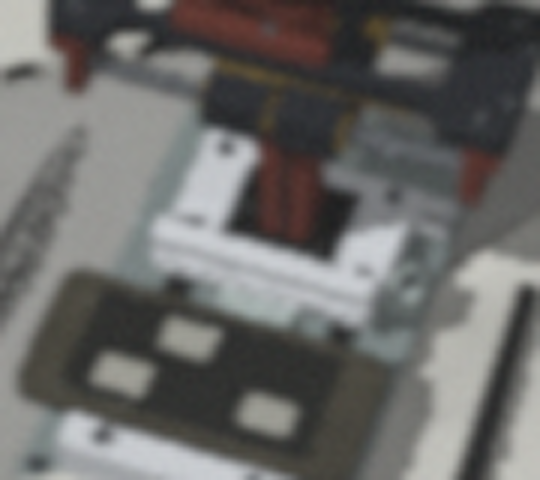

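The jaw follows the tips and the pad stays down. The jaw plate is now at crop y≈260, with the chassis edge ahead of it. Continuing.

```bash
python3 -m creep '[{"translation":[-2,0,0.1],"angular":[0,0,0],"jaw":0},{"translation":[-4,0,0.1],"angular":[0,0,0],"jaw":0},{"translation":[-6,0,0.2],"angular":[0,0,0],"jaw":0},{"translation":[-8,0,0.2],"angular":[0,0,0],"jaw":0},{"translation":[-10,0,0.3],"angular":[0,0,0],"jaw":0},{"translation":[-12,0,0.3],"angular":[0,0,0],"jaw":0},{"translation":[-14,0,0.3],"angular":[0,0,0],"jaw":0},{"translation":[-16,0,0.3],"angular":[0,0,0],"jaw":0}]'
```

```text
t: 8.9
ee_pos: [572.6, -143.8, 25.1]
orientation: [0.339, 3.117, -0.002]
ft_force: [-1.6, 0.6, 23.5]
width: 0.9
grasp_force: 12.0
```

```bash
python3 -m creep '[{"translation":[-0.5,0,0],"angular":[0,0,0],"jaw":0},{"translation":[-1,0,0],"angular":[0,0,0],"jaw":0},{"translation":[-1.5,0,0],"angular":[0,0,0],"jaw":0},{"translation":[-2,0,0],"angular":[0,0,0],"jaw":0},{"translation":[-2.5,0,0],"angular":[0,0,0],"jaw":0},{"translation":[-3,0,0],"angular":[0,0,0],"jaw":0},{"translation":[-3.5,0,0],"angular":[0,0,0],"jaw":0},{"translation":[-4,0,0],"angular":[0,0,0],"jaw":0}]'
```

```text
t: 9.9
ee_pos: [576.4, -144.7, 25.1]
orientation: [0.339, 3.117, -0.002]
ft_force: [-1.2, -0.4, 24.3]
width: 0.5
grasp_force: 11.9
```

```bash
python3 -m creep '[{"translation":[-0.5,0,0],"angular":[0,0,0],"jaw":0},{"translation":[-1,0,0],"angular":[0,0,0],"jaw":0},{"translation":[-1.5,0,0],"angular":[0,0,0],"jaw":0},{"translation":[-2,0,0],"angular":[0,0,0],"jaw":0},{"translation":[-2.5,0,0],"angular":[0,0,0],"jaw":0},{"translation":[-3,0,0],"angular":[0,0,0],"jaw":0},{"translation":[-3.5,0,0],"angular":[0,0,0],"jaw":0},{"translation":[-4,0,0],"angular":[0,0,0],"jaw":0}]' && python3 - <<'E'
from h import *
b=shot('side','side4.png')
cv2.imwrite('pics/c5.png',cv2.resize(b[160:240,210:300,::-1],None,fx=6,fy=6,interpolation=cv2.INTER_CUBIC))
E
```

```text
t: 10.9
ee_pos: [578.9, -145.3, 25.0]
orientation: [0.339, 3.12, -0.001]
ft_force: [-6.1, 0.8, 28.9]
width: 0.5
grasp_force: 14.4
```

View pics/c5.png

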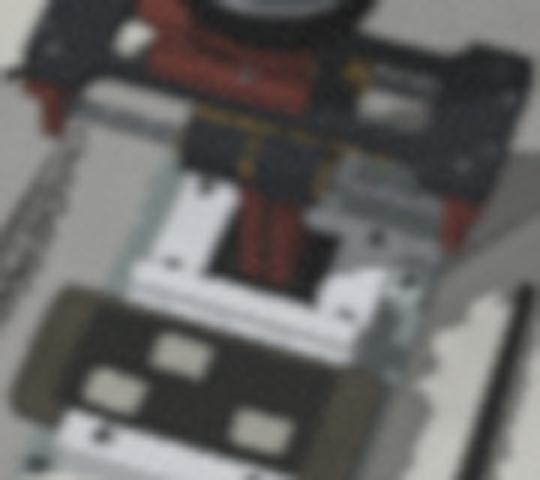

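```bash
python3 -m creep '[{"translation":[-0.5,0,0],"angular":[0,0,0],"jaw":0},{"translation":[-0.8,0,0],"angular":[0,0,0],"jaw":0},{"translation":[-1.1,0,0],"angular":[0,0,0],"jaw":0},{"translation":[-1.4,0,0],"angular":[0,0,0],"jaw":0},{"translation":[-1.6,0,0],"angular":[0,0,0],"jaw":0},{"translation":[-1.8,0,0],"angular":[0,0,0],"jaw":0},{"translation":[-2,0,0],"angular":[0,0,0],"jaw":0},{"translation":[-2,0,0],"angular":[0,0,0],"jaw":0}]'
```

```text
t: 11.95
ee_pos: [578.9, -145.3, 24.9]
orientation: [-0.34, -3.123, 0.0]
ft_force: [-10.2, 1.9, 32.2]
width: 0.6
grasp_force: 16.7
```

The tips have stalled at 578.9 while the horizontal force rose to 10 N. That matches the predicted pad position at the stop (578.7, -144.6). I'm lifting straight up, keeping the slight forward bias.

```bash
python3 -m creep '[{"translation":[0,0,-0.8],"angular":[0,0,0],"jaw":0},{"translation":[0,0,-1.6],"angular":[0,0,0],"jaw":0},{"translation":[0,0,-2.4],"angular":[0,0,0],"jaw":0},{"translation":[0,0,-4],"angular":[0,0,0],"jaw":0},{"translation":[0,0,-6],"angular":[0,0,0],"jaw":0},{"translation":[0,0,-9],"angular":[0,0,0],"jaw":0},{"translation":[0,0,-16],"angular":[0,0,0],"jaw":0},{"translation":[0,0,-30],"angular":[0,0,0],"jaw":0}]'
```

```text
t: 12.95
ee_pos: [578.7, -144.9, 51.9]
orientation: [-0.34, -3.122, -0.0]
ft_force: [0.5, -0.1, -0.5]
width: 0.4
grasp_force: 0.0
```

```bash
python3 -m creep '[{"translation":[0,0,-30],"angular":[0,0,0],"jaw":0},{"translation":[10,0,-60],"angular":[0,0,0],"jaw":0},{"translation":[50,0,-80],"angular":[0,0,0],"jaw":0},{"translation":[90,0,-90],"angular":[0,0,0],"jaw":0},{"translation":[120,0,-100],"angular":[0,0,0],"jaw":0},{"translation":[140,0,-100],"angular":[0,0,0],"jaw":0},{"translation":[140,0,-100],"angular":[0,0,0],"jaw":0},{"translation":[140,0,-100],"angular":[0,0,0],"jaw":0}]' && python3 - <<'E'
from h import *
a=shot('top','top5.png');b=shot('side','side5.png')
f=lambda i:cv2.resize(i[:,:,::-1],None,fx=5,fy=5,interpolation=cv2.INTER_CUBIC)
c=np.zeros((500,800,3),np.uint8);c[:,:400]=f(b[165:265,210:290]);c[:,400:]=f(a[145:245,215:295]);cv2.imwrite('pics/c6.png',c)
print(ctrl.get_obs()['ft_force'])
E
```

```text
t: 13.95
ee_pos: [443.7, -115.3, 152.4]
orientation: [0.34, 3.121, -0.0]
ft_force: [0.6, -0.3, 0.1]
width: 0.4
grasp_force: 0.0
[ 0.31827035  0.12515765 -0.89519598]
```

View pics/c6.png

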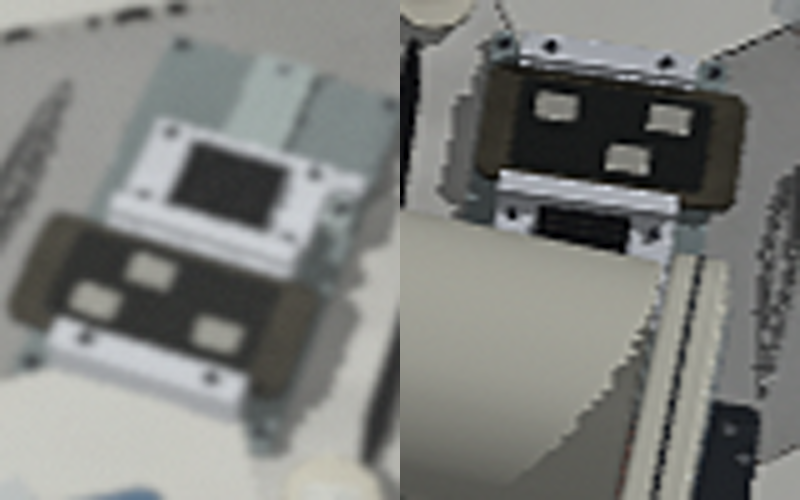

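Final check: the pad is up, the ear meets the stop block (side crop (340,205)), and the chassis sits square between the two jaws. The bystanders in view are where they were and the robot is clear, so I'm handing in.

```bash
python3 -c "
from workcell import ctrl
print(ctrl.close_job())"
```

```text
the job is handed in; nothing more can be done
None
```

The job is handed in: I held the pad down while pushing the jaw until it stalled firmly at the marked stop, then released it; in the last pictures the pad looks up, the chassis square between the jaws and the arm clear, though they can't confirm the stop position closer than about 2–3 mm.

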